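Load a wave-solder pallet and close its hold-down frame

TASK

Load the solder pallet: set each of the three small circuit boards flat in the white nest whose locating pins match its outline (either way round will do), and leave the long board with the row of four big capacitors, which has no nest, and the flux bottle where they are. Then close the aluminium hold-down frame over the loaded boards: with its far side raised, tuck its two tongues under the two hooks on the robot's side of the pallet, then pivot it down until it lies flat on the pallet's end rails, inside the stop pins.

Things in the scene. Friction and masses are not known exactly. Their poses are not given: they have to be found in the camera images.
- board_long: Longest of the three small green circuit boards, 30 mm wide (x) and 62 mm long (y); the board itself is 4 mm thick, with components up to 11 mm above its underside. Loose, 20 g, lies on the bench, components up. Origin: centre of its underside; z up. Grip it across its 30 mm width by the edges of the 4 mm board. Belongs in nest_long.
- board_wide: Widest of the three small green circuit boards, 37 mm wide (x) and 50 mm long (y); board 4 mm thick, components up to 13 mm above its underside. Loose, 20 g. Origin: centre of its underside; z up. Grip it across its 37 mm width by the board's edges. Belongs in nest_wide.
- board_small: Smallest of the three small green circuit boards, 26 mm wide (x) and 46 mm long (y); board 4 mm thick, components up to 9 mm above its underside. Loose, 20 g. Origin: centre of its underside; z up. Grip it across its 26 mm width by the board's edges. Belongs in nest_small.
- board_caps: A fourth, longer green circuit board, 37 x 98 mm, 18 mm high, with a row of four big round white-grey capacitors. It has no nest: leave it where it lies. Origin: centre of its underside; long axis y.
- flux: Small white flux bottle with a red cone top and thin needle, 33 mm diameter, 112 mm tall, standing beyond the pallet. Leave it where it stands. Origin: centre of its underside.
- nest_long: White tile fixed on the pallet, 74 (x) x 83 (y) x 3 mm, origin at the centre of its underside. For the 30 x 62 mm board, long side along y: dark bars carry its underside 8 mm above the origin; 8 cone-topped 7 mm pins, 20 mm high, surround it with 3 mm play a side, the middle of each long side free for a finger. A dark rectangle marks the board's outline.
- nest_wide: White tile like nest_long (same tile size, heights, axes, play and pin layout) but with its pins and dark rectangle set for the 37 x 50 mm board.
- nest_small: White tile like nest_long (same tile size, heights, axes, play and pin layout) but with its pins and dark rectangle set for the 26 x 46 mm board.
- pallet: Fixed dark plate 140 (x, with 7 mm lips 154) x 320 (y) x 8 mm, nests in a row along y, origin: centre of underside, x away from the robot. Aluminium rails at both y ends, tops at z 34 mm. Near end of each, y ±134: hook open to +x, backstop face at x -60, lip reaching to x -46, 24 wide, lip underside z 48, top z 53. Cone-topped 10 mm stop pins to z 48 at x 65, y ±137 and x 12, y ±153.
- frame: Flat aluminium grid, 0.4 kg, 110 (x) x 284 (y) x 5 mm. Origin: underside, mid-length, on the line of the tongue tips; far side at x 110. Tongues 14 long, 20 wide at y ±132, near side. Black grip block on top, over its centre of mass: x 55 to 69, y ±35, z 5 to 30 mm. Closed: origin at x -55, y 0, z 34 mm on the pallet (play ±5 in x, ±6 in y), axes parallel; it goes in only tilted.
Not all that is in view belongs to the job. Leave any purple or red look-alike of the board_small alone.

How it is judged:
By the outcome, as a careful person would: the job done as asked, in the order asked, and still so for the second after the job is handed in, with the robot touching nothing.
It also fails if it takes over 106 s, if anything falls off the work surface, if the arm or the gripper's body presses on something with over 40 N, if the wrist force passes 120 N, or if a joint passes its speed limit or range.

ROBOT

A 6-joint arm with a two-finger parallel gripper is mounted at the origin on a cart in front of the work surface, level with it; the furniture and walls round the work are solid. World frame = base frame: x ahead of the robot, y to its left, z up, the work surface at z = 0. Lengths are in m, angles in rad, forces in N, time in s.
With the tool pointing down it reaches from about 0.4 to 0.825 m from the base axis. Payload 7 kg.
Tool frame: the origin (TCP) lies at the very end of the fingers, on their centre line; the grasp point (between the pads) lies 19 mm behind it (arm.grip_point_offset is the distance from the TCP to the grasp point, in m); z points along the fingers, y is the line along which they close (so a half turn about z gives the same grasp; the last joint's range is limited). The gripper opens to 88 mm and grips with 3 to 60 N. Pads are 19 mm wide; open, the fingers measure 130 mm over their backs; the gripper's body (78 mm by 193 mm) begins 47 mm behind the grasp point.
Start: joints at [-0.821, 0.359, 0.012, 0, -1.224, -0.288], TCP at [0.301, -0.604, 0.227] pointing down, gripper open.
Joint ranges: [-3.07, 3.07], [-1.43, 2.12], [-1.02, 1.25], [-3.03, 1.67], [-3.05, -0], [-3.03, 3.03]. Speed limits (rad/s): [2.39, 2.39, 3.01, 3.14, 3.14, 3.14].

INTERFACE

Orientations are given as [roll, pitch, yaw] about the fixed x, y, z axes, in that order (R = Rz(yaw) Ry(pitch) Rx(roll)).
In Python, from station import arm, cams gives the robot as it stands.
- The arm moves only by the shell command python3 -m handwheel 'ROWS' [FORCE]. ROWS is JSON, a list that holds one entry, the list of rows, each a list of 7 numbers: the shift along the tool's x, y, z normalised to -1 to 1, where 1 is 0.08 m, then the turn, a rotation vector about the tool's x, y, z normalised to -1 to 1, where 1 is 0.5 rad, then the closure in counts, from 0 (fully open) to 255 (shut). In form: [[[x, y, z, wx, wy, wz, hand], ...]]. A call has 1 to 5 rows; each row is the pose to reach, as a shift and turn from the pose commanded when the call began, along the tool's axes at that moment; what a row does not reach only later rows make up. A row lasts 1/8 s, in which the tool goes at most 62.5 mm and 10.7 degrees, less where a joint would pass 70% of its speed; a pose out of reach is approached as far as the arm can. A call with a number of a shift or a turn outside -1 to 1 is refused whole. A call with a gripper value outside its range is refused whole. The fingers move at their own pace and stop on an object; FORCE is the grip in N (left out, the last holds). Time passes only in rows, so rows that repeat a pose let the fingers close. It gives the time, the measured TCP pose, the force, the opening and the grip force at its end, in the units of the state.
- arm.get_state(): the state, without advancing time (a new reading comes with each control period).
- cams.grab_frame(name): name is "scene" or "side" or "wrist"; returns the picture (400x640x3 uint8, blue, green, red); there is no depth.
- cams.camera_info(name): a dict with "camera_matrix" (3x3 intrinsics, pixels), "R" (3x3) and "t" (3): a world point X has camera coordinates R X + t; the wrist camera has in their place "hand_eye" (4x4, takes a point from camera to tool coordinates, whose origin is the TCP and whose axes are the flange's). Camera axes: x right, y down, z forward; pixel columns grow to the right and rows downward; lengths in m; the calibration is good to about 2 mm. A picture is of the moment at which its call begins: read the wrist's pose just before it. camera_info takes no time and is no camera call.
- arm.job_done(): hands the job in; it is judged then, once.
The state is a dict: "t": time; "q": joint angles; "qd": joint speeds; "joint_efforts": joint torques, N m; "eef_pos": TCP position; "ee_rot": TCP orientation; "force": force on the tool from outside, world axes, zero at the start; "moment": the same for the moment, N m; "width": finger opening in m; "gripper_force": force on a finger pad.
Only numpy, scipy, OpenCV 4.12 (cv2) and the standard library are available. Lean on these libraries where they do the work, as an engineer would, in place of code of your own. Each camera call takes 0.05 s, during which the arm holds its last target. There are 200 camera calls.

## Working session

There is one attempt and no reset: what is moved stays moved. The work goes in short steps, Python scripts to look and compute and a shell command to move; the robot and the scene stay as the last step left them, time stands still between calls to the robot, and variables do not carry over. Pictures are saved under pics/ and viewed, at most 14 in all, crops included, and the job is handed in when it is done.

```bash
ls; mkdir -p pics; python3 - <<'E'
from station import arm,cams
import cv2,numpy as np
np.set_printoptions(precision=4,suppress=True)
s=arm.get_state();print(s,arm.grip_point_offset)
for n in("scene","side","wrist"):
    print(n,cams.camera_info(n)); cv2.imwrite(f"pics/{n}0.png",cams.grab_frame(n))
E
```

```text
pics
{'t': 0.0, 'q': array([-0.8209,  0.3594,  0.0111, -0.0004, -1.2241, -0.2881]), 'qd': array([-0.0008,  0.    ,  0.0003,  0.001 , -0.002 , -0.0004]), 'joint_efforts': array([ -0.    , -58.271 ,  29.3061,   6.9974,   0.0068,  -0.0002]), 'eef_pos': array([ 0.3005, -0.6039,  0.2256]), 'ee_rot': array([ 3.1399, -0.0001, -2.6799]), 'force': array([-0.1846, -0.2744, -0.2084]), 'moment': array([-0.0238,  0.0419,  0.0145]), 'gripper_force': 0.0, 'width': 0.08737556331142458} 0.0188
scene {'camera_matrix': array([[465.1148,   0.    , 325.6063],
       [  0.    , 465.1148, 204.0504],
       [  0.    ,   0.    ,   1.    ]]), 'R': array([[ 0.8475, -0.5308, -0.0066],
       [-0.3278, -0.5136, -0.7929],
       [ 0.4175,  0.6741, -0.6093]]), 't': array([-0.467 ,  0.2374,  0.8174])}
side {'camera_matrix': array([[362.9947,   0.    , 321.744 ],
       [  0.    , 362.9947, 197.2767],
       [  0.    ,   0.    ,   1.    ]]), 'R': array([[-0.6828, -0.7306,  0.0064],
       [-0.5562,  0.5141, -0.653 ],
       [ 0.4738, -0.4494, -0.7573]]), 't': array([0.409 , 0.3532, 0.7096])}
wrist {'camera_matrix': array([[338.1605,   0.    , 324.2653],
       [  0.    , 338.1605, 199.4834],
       [  0.    ,   0.    ,   1.    ]]), 'hand_eye': array([[-0.001 , -0.9571, -0.2899,  0.0796],
       [ 1.    , -0.001 , -0.0005,  0.0013],
       [ 0.0002, -0.2899,  0.9571, -0.1579],
       [ 0.    ,  0.    ,  0.    ,  1.    ]])}
```

View pics/scene0.png

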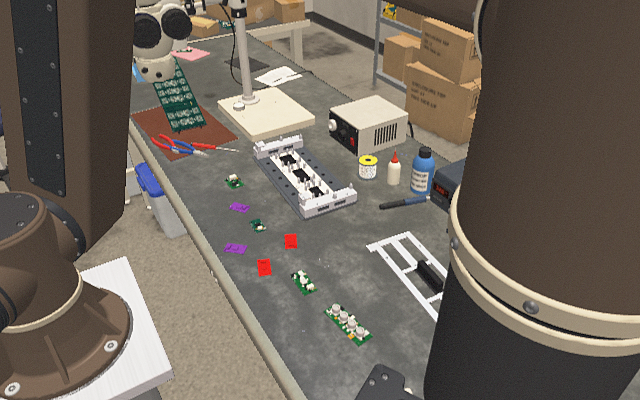

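View pics/side0.png

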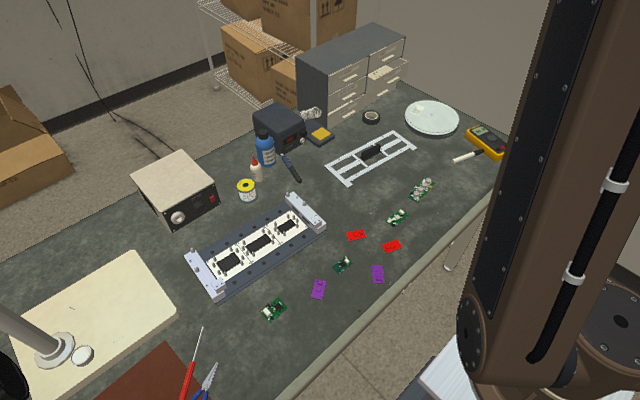

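The scene picture shows the small boards at about (233,181), (258,225) and (303,281), with the caps board at (349,325). The pallet is around (305,177) and the frame around (425,270), partly hidden. In the side picture the boards are at (274,309), (343,264) and (397,217), the pallet around (258,245) and the frame around (370,157).

```bash
cat > h.py <<'E'
import cv2,numpy as np
from scipy.spatial.transform import Rotation as Rn
from station import arm,cams
np.set_printoptions(precision=4,suppress=True)
def cam(n,s=None):
    c=cams.camera_info(n);K=c["camera_matrix"]
    if n!="wrist": return K,np.array(c["R"]),np.array(c["t"])
    s=s or arm.get_state()
    T=np.eye(4);T[:3,:3]=Rn.from_euler("xyz",s["ee_rot"]).as_matrix();T[:3,3]=s["eef_pos"]
    W=np.linalg.inv(T@c["hand_eye"]);return K,W[:3,:3],W[:3,3]
def ray(C,px,z):
    K,R,t=C;px=np.atleast_2d(px).astype(float)
    d=(R.T@np.linalg.inv(K)@np.c_[px,np.ones(len(px))].T).T;o=-R.T@t
    return o+d*((z-o[2])/d[:,2])[:,None]
def proj(C,X):
    K,R,t=C;p=(K@(R@np.atleast_2d(X).T+t[:,None])).T;return p[:,:2]/p[:,2:]
def green(im):
    h=cv2.cvtColor(im,cv2.COLOR_BGR2HSV);return cv2.inRange(h,(40,60,20),(90,255,255))
def rects(C,mask,z,amin=40,close=5,roi=None):
    m=cv2.morphologyEx(mask,cv2.MORPH_CLOSE,np.ones((close,close)))
    out=[]
    for c in cv2.findContours(m,cv2.RETR_EXTERNAL,cv2.CHAIN_APPROX_NONE)[0]:
        if cv2.contourArea(c)<amin: continue
        P=ray(C,c[:,0],z)[:,:2]
        (x,y),(w,h),a=cv2.minAreaRect((P*1000).astype(np.float32))
        if w>h: w,h,a=h,w,a+90   # a: direction of width axis
        a=(a+90)%180-90
        out.append((c[:,0].mean(0).round(),round(x),round(y),round(w,1),round(h,1),round(a,1)))
    return out
E
python3 - <<'E'
from h import *
for n in("scene","side"):
    im=cv2.imread(f"pics/{n}0.png");C=cam(n)
    for r in rects(C,green(im),.004): print(n,r)
s=cam("side");c=cam("scene")
print("frame side",ray(s,[(325,163),(399,131),(416,147),(347,185)],.005))
print("flux",ray(s,[(256,181)],0),"pallet corners",ray(s,[(186,250),(214,301),(327,230),(290,195)],.034))
im=cv2.imread("pics/side0.png");cv2.imwrite("pics/sc.png",cv2.resize(im[170:330,170:340],None,fx=4.5,fy=3.7,interpolation=cv2.INTER_CUBIC))
E
```

```text
scene (array([346., 327.]), 443, -244, 33.2, 98.9, 8.2)
scene (array([305., 283.]), 427, -116, 30.2, 62.2, -2.3)
scene (array([257., 225.]), 425, 92, 24.9, 45.0, -4.1)
scene (array([234., 182.]), 449, 279, 35.7, 51.3, 0.1)
scene (array([178.,  97.]), 495, 939, 118.5, 641.2, -9.3)
side (array([273., 309.]), 451, 282, 36.9, 50.2, 0.9)
side (array([342., 265.]), 428, 93, 25.7, 45.9, -3.0)
side (array([397., 217.]), 430, -114, 30.1, 63.7, -3.9)
side (array([418., 195.]), 445, -229, 32.8, 72.3, 4.8)
frame side [[ 0.7082 -0.1153  0.005 ]
 [ 0.6531 -0.3983  0.005 ]
 [ 0.5665 -0.3758  0.005 ]
 [ 0.6001 -0.0995  0.005 ]]
flux [[ 0.7928  0.0792 -0.    ]] pallet corners [[0.6944 0.3493 0.034 ]
 [0.5397 0.37   0.034 ]
 [0.5104 0.0655 0.034 ]
 [0.6606 0.059  0.034 ]]
```

View pics/sc.png

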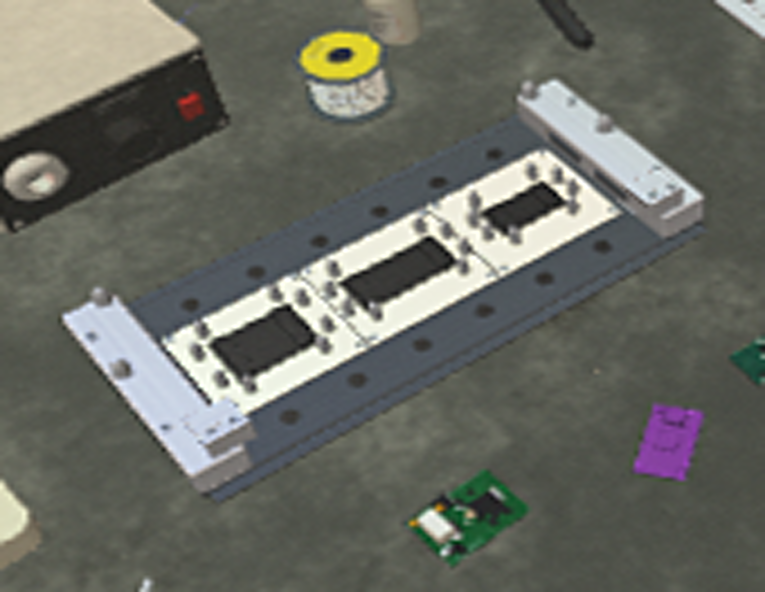

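```bash
for i in 1 2; do :; done
# rise slightly, start toward the long board: dx=+128, dy=+489 -> tool x -332 mm, tool y +380 mm ; yaw +1.06 => tool wz negative
python3 -m handwheel '[[[-0.5,0.6,0,0,0,0,0],[-0.9,1,0,0,0,0,0]]]' 20
python3 -m handwheel '[[[-0.5,0.6,0,0,0,0,0],[-0.9,1,0,0,0,0,0]]]'
```

```text
t: 0.4
eef_pos: [0.3292, -0.4989, 0.2258]
ee_rot: [3.14, -0.0, -2.681]
force: [0.6, -0.1, 1.4]
width: 0.0878
gripper_force: 0.0
t: 0.65
eef_pos: [0.3583, -0.3948, 0.2265]
ee_rot: [3.141, 0.0, -2.68]
force: [0.7, -0.3, -0.1]
width: 0.0877
gripper_force: 0.0
```

The nests run, from high y to low y: wide, long, small (dark rectangles at about (262,340), (398,270) and (523,208) in the crop). Next I'll move over the long board.

```bash

python3 -m handwheel '[[[-0.3,0.35,0,0,0,-0.37,0],[-0.6,0.7,0,0,0,-0.74,0],[-0.9,1,0,0,0,-1,0]]]' >/dev/null
python3 -m handwheel '[[[-0.35,0.15,0,0,0,-0.37,0],[-0.7,0.3,0,0,0,-0.74,0],[-1,0.42,0,0,0,-1,0]]]' >/dev/null
python3 -m handwheel '[[[-0.6,-0.1,0,0,0,-0.1,0],[-1,-0.16,0,0,0,-0.1,0],[-1,-0.16,0,0,0,-0.1,0]]]'
cat >> h.py <<'E'
def look(name):
    s=arm.get_state();im=cams.grab_frame("wrist");cv2.imwrite(f"pics/{name}.png",im);return s,im,cam("wrist",s)
def togo(s,x,y,yaw=None):
    """shift in tool units (0.08 m) to bring TCP over x,y"""
    R=Rn.from_euler("xyz",s["ee_rot"]).as_matrix();d=R.T@np.array([x-s["eef_pos"][0],y-s["eef_pos"][1],0])
    r=d[:2]/.08
    if yaw is not None: r=np.r_[r,-(yaw-s["ee_rot"][2])/.5]
    return r
E
python3 - <<'E'
from h import *
s,im,C=look("w1");print(s["eef_pos"],s["ee_rot"])
for r in rects(C,green(im),.004): print(r)
# nest dark rectangles in fixed views
for n in("scene","side"):
    im=cv2.imread(f"pics/{n}0.png");C=cam(n)
    h=cv2.cvtColor(im,cv2.COLOR_BGR2HSV)
    d=cv2.inRange(h,(0,0,0),(180,255,70))
    for r in rects(C,d,.012,30,1):
        if .5<r[1]/1000<.7 and .05<r[2]/1000<.37 and r[4]<90: print(n,r)
E
```

```text
t: 1.78
eef_pos: [0.4271, -0.1286, 0.2266]
ee_rot: [-3.141, 0.0, -1.627]
force: [-0.8, -0.0, 0.3]
width: 0.0875
gripper_force: 0.0
[ 0.4271 -0.1286  0.2266] [-3.1414  0.0002 -1.6269]
(array([334., 330.]), 425, 91, 25.2, 41.0, -3.2)
(array([324., 183.]), 427, -114, 29.5, 60.8, -2.6)
(array([300.,  61.]), 444, -242, 34.2, 98.1, 6.6)
scene (array([316., 191.]), 600, 123, 22.7, 38.2, -3.0)
scene (array([302., 175.]), 605, 205, 26.5, 57.6, -4.3)
scene (array([287., 159.]), 610, 289, 32.5, 44.1, -1.8)
side (array([228., 262.]), 613, 290, 35.3, 46.8, -3.8)
side (array([258., 244.]), 608, 206, 27.9, 58.5, -3.4)
side (array([286., 226.]), 603, 123, 23.2, 42.7, -3.5)
```

View pics/w1.png

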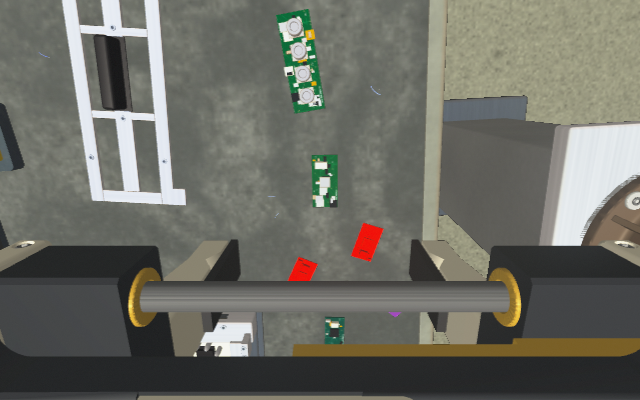

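The wrist view shows the long board at (324,183), which is (427,-114) mm, and the frame at top left. Now I'll grip it.

```bash

python3 -m handwheel '[[[-0.09,0,0.7,0,0,0,90],[-0.18,0.01,1,0,0,0,90]]]' 15 >/dev/null
python3 -m handwheel '[[[0,0,0.7,0,0,0,90],[0,0,1,0,0,0,90]]]' >/dev/null
python3 -m handwheel '[[[0,0,0.5,0,0,0,90],[0,0,0.76,0,0,0,90],[0,0,0.76,0,0,0,90]]]'
python3 -m handwheel '[[[0,0,0.02,0,0,0,255],[0,0,0.02,0,0,0,255],[0,0,0.02,0,0,0,255],[0,0,0.02,0,0,0,255]]]'
```

```text
t: 2.7
eef_pos: [0.4253, -0.1168, 0.0045]
ee_rot: [3.138, -0.001, -1.631]
force: [1.4, 1.2, 0.3]
width: 0.0569
gripper_force: 0.0
t: 3.2
eef_pos: [0.4271, -0.1157, 0.0046]
ee_rot: [-3.141, 0.0, -1.63]
force: [-0.8, 0.0, -0.3]
width: 0.0221
gripper_force: 0.0
```

```bash

python3 -m handwheel '[[[0,0,0,0,0,0,90],[0,0,0,0,0,0,90],[0,0,0,0,0,0,90]]]' >/dev/null
python3 -m handwheel '[[[0,0,0.037,0,0,0,90],[0,0,0.037,0,0,0,90]]]'
python3 -m handwheel '[[[0,0,0,0,0,0,255],[0,0,0,0,0,0,255],[0,0,0,0,0,0,255],[0,0,0,0,0,0,255]]]'
```

```text
t: 3.82
eef_pos: [0.4266, -0.1158, 0.0009]
ee_rot: [3.141, -0.0, -1.63]
force: [0.6, 1.0, 0.2]
width: 0.0562
gripper_force: 0.0
t: 4.32
eef_pos: [0.4269, -0.1158, 0.0012]
ee_rot: [-3.142, 0.0, -1.63]
force: [0.7, 0.6, -0.3]
width: 0.0297
gripper_force: 15.0
```

```bash

python3 -m handwheel '[[[0,0,-0.5,0,0,0,255],[0,0,-1,0,0,0,255],[0,0,-1.0,0,0,0,255]]]'
python3 - <<'E'
from h import *
s,im,C=look("w2")
for r in rects(C,green(im),s["eef_pos"][2]+.003): print(r)
print(s["eef_pos"])
cv2.imwrite("pics/w2c.png",im[150:400])
E
```

```text
t: 4.7
eef_pos: [0.429, -0.1156, 0.084]
ee_rot: [-3.136, 0.001, -1.629]
force: [-0.1, -0.4, -0.0]
width: 0.0293
gripper_force: 15.0
(array([324., 246.]), 427, -124, 30.2, 41.2, -3.4)
(array([293.,  50.]), 435, -214, 22.2, 40.8, 6.4)
[ 0.429  -0.1156  0.084 ]
```

View pics/w2c.png

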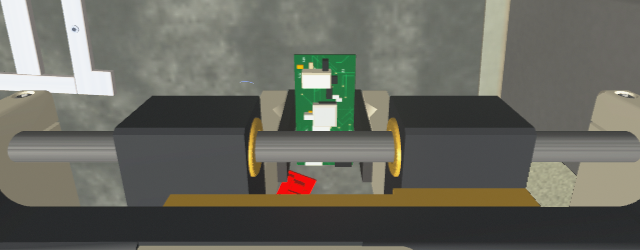

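The long board is held level, and its centre is about 2 mm towards +y from the TCP. I'll carry it past its nest so the wrist camera can measure all the nests.

```bash

python3 -m handwheel '[[[-0.6,-0.3,-0.7,0,0,0,255],[-1,-0.5,-1,0,0,0,255]]]' >/dev/null
python3 -m handwheel '[[[-0.6,-0.3,0,0,0,0,255],[-1,-0.5,0,0,0,0,255]]]' >/dev/null
python3 -m handwheel '[[[-0.6,-0.3,0,0,0,0,255],[-1,-0.5,0,0,0,0,255]]]' >/dev/null
python3 -m handwheel '[[[-0.6,-0.3,0,0,0,0,255],[-1,-0.5,0,0,0,0,255]]]' >/dev/null
python3 -m handwheel '[[[-0.6,-0,0,0,0,0,255],[-1,0,0,0,0,0,255],[-1,0,0,0,0,0,255],[-1,0,0,0,0,0,255]]]'
python3 - <<'E'
from h import *
s,im,C=look("w3")
h=cv2.cvtColor(im,cv2.COLOR_BGR2HSV)
d=cv2.inRange(h,(0,0,0),(180,255,70))
for z in(.012,):
  for r in rects(C,d,z,300,1):
    if 500<r[1]<700 and 50<r[2]<370 and r[4]<100: print(r)
print(s["eef_pos"],s["ee_rot"],"to go",togo(s,.607,.204,-1.632))
E
```

```text
t: 6.25
eef_pos: [0.6096, 0.2737, 0.1604]
ee_rot: [3.14, -0.001, -1.63]
force: [0.1, -0.0, -0.4]
width: 0.0295
gripper_force: 15.0
(array([324., 194.]), 609, 280, 26.3, 55.1, 86.6)
(array([323., 112.]), 605, 207, 28.4, 59.3, -3.4)
(array([324.,  16.]), 600, 133, 24.1, 24.6, 86.6)
[0.6096 0.2737 0.1604] [ 3.1404 -0.0009 -1.6296] to go [ 0.8711 -0.0182  0.0048]
```

View pics/w3.png

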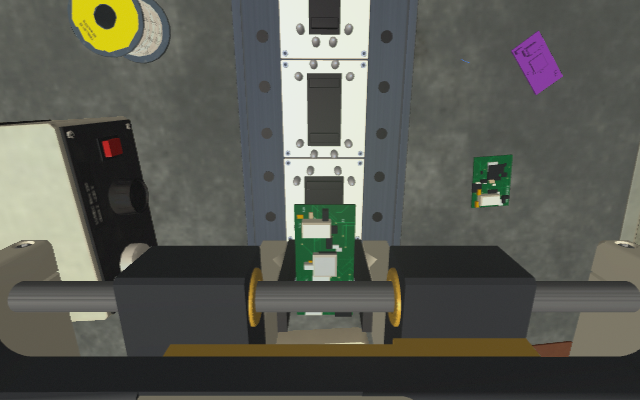

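```bash

python3 -m handwheel '[[[0.5,0,0.3,0,0,0,255],[0.87,-0.005,0.7,0,0,0,255],[0.87,-0.005,1,0,0,0,255]]]' >/dev/null
python3 -m handwheel '[[[0,0,0.4,0,0,0,255],[0,0,0.5,0,0,0,255],[0,0,0.5,0,0,0,255]]]'
python3 -m handwheel '[[[0,0,0.15,0,0,0,255],[0,0,0.25,0,0,0,255],[0,0,0.25,0,0,0,255]]]'
```

```text
t: 7.05
eef_pos: [0.6065, 0.204, 0.0415]
ee_rot: [3.141, -0.0, -1.63]
force: [0.4, -0.2, -0.3]
width: 0.0294
gripper_force: 15.0
t: 7.42
eef_pos: [0.606, 0.2044, 0.0206]
ee_rot: [3.141, -0.001, -1.63]
force: [0.3, -0.3, 0.2]
width: 0.0291
gripper_force: 15.0
```

```bash

python3 -m handwheel '[[[0,0,0.035,0,0,0,255],[0,0,0.035,0,0,0,255],[0,0,0.035,0,0,0,130],[0,0,0.035,0,0,0,130],[0,0,0.035,0,0,0,130]]]'
python3 -m handwheel '[[[0,0,-0.5,0,0,0,130],[0,0,-1,0,0,0,90],[0,0,-1,0,0,0,90]]]'
python3 - <<'E'
from h import *
s,im,C=look("w4")
for r in rects(C,green(im),.02): print(r)
print(s["eef_pos"],"wide",togo(s,.4505,.280,-1.5635))
E
```

```text
t: 8.05
eef_pos: [0.6065, 0.2046, 0.0185]
ee_rot: [-3.141, 0.0, -1.63]
force: [0.2, -0.6, 0.3]
width: 0.0425
gripper_force: 0.0
t: 8.43
eef_pos: [0.6086, 0.2058, 0.1024]
ee_rot: [-3.136, 0.004, -1.629]
force: [0.0, -0.2, -0.0]
width: 0.0549
gripper_force: 0.0
(array([328., 206.]), 605, 207, 29.2, 61.5, -3.7)
(array([580.,  31.]), 437, 99, 25.0, 38.1, -4.1)
[0.6086 0.2058 0.1024] wide [-0.811   2.027  -0.1313]
```

```bash

python3 -m handwheel '[[[-0.3,0.6,0,0,0,-0.13,60],[-0.6,1,0,0,0,-0.13,60]]]' >/dev/null
python3 -m handwheel '[[[-0.15,0.6,0,0,0,0,60],[-0.15,1,0,0,0,0,60],[-0.15,1,0,0,0,0,60],[-0.15,1,0,0,0,0,60]]]' 
python3 - <<'E'
from h import *
s,im,C=look("w5")
for r in rects(C,green(im),.004): print(r)
print(s["eef_pos"],s["ee_rot"])
E
```

```text
t: 9.22
eef_pos: [0.4494, 0.2688, 0.0981]
ee_rot: [3.142, -0.0, -1.564]
force: [0.2, 0.5, 0.3]
width: 0.0671
gripper_force: 0.0
(array([304., 237.]), 464, 299, 4.0, 14.9, -0.8)
(array([327., 218.]), 449, 282, 35.5, 50.2, 1.4)
(array([ 96., 114.]), 615, 208, 33.0, 66.0, -3.3)
[0.4494 0.2688 0.0981] [ 3.1415 -0.0003 -1.5642]
```

```bash

python3 -m handwheel '[[[-0.1,0,0.4,0,0,0,60],[-0.155,0,0.8,0,0,0,60],[-0.155,0,0.8,0,0,0,60]]]' >/dev/null
python3 -m handwheel '[[[0,0,0.3,0,0,0,60],[0,0,0.415,0,0,0,60],[0,0,0.415,0,0,0,60]]]'
python3 -m handwheel '[[[0,0,0,0,0,0,255],[0,0,0,0,0,0,255],[0,0,0,0,0,0,255],[0,0,0,0,0,0,255]]]'
python3 -m handwheel '[[[0,0,-0.5,0,0,0,255],[0,0,-1,0,0,0,255],[0,0,-1,0,0,0,255]]]'
python3 - <<'E'
from h import *
s,im,C=look("w6")
for r in rects(C,green(im),s["eef_pos"][2]+.003): print(r)
print(s["eef_pos"],"nest",togo(s,.612,.290,-1.632))
E
```

```text
t: 10.02
eef_pos: [0.4496, 0.281, 0.0015]
ee_rot: [3.142, -0.0, -1.565]
force: [0.0, -0.0, 0.7]
width: 0.0676
gripper_force: 0.0
t: 10.52
eef_pos: [0.4493, 0.2812, 0.0015]
ee_rot: [-3.141, 0.0, -1.565]
force: [-1.7, 0.3, 2.5]
width: 0.0355
gripper_force: 15.0
t: 10.9
eef_pos: [0.4508, 0.2828, 0.0844]
ee_rot: [-3.137, 0.005, -1.564]
force: [0.7, 0.2, -0.5]
width: 0.0357
gripper_force: 15.0
(array([324., 246.]), 449, 277, 36.2, 36.6, 0.4)
(array([ 65., 140.]), 568, 224, 3.1, 6.8, 16.1)
(array([79., 96.]), 557, 206, 21.5, 43.0, -3.5)
[0.4508 0.2828 0.0844] nest [-0.0765 -2.016   0.1357]
```

```bash

python3 -m handwheel '[[[0,-0.6,0,0,0,0,255],[-0.03,-1,0,0,0,0,255]]]' >/dev/null
python3 -m handwheel '[[[0,-0.6,0,0,0,0.136,255],[-0.035,-1,0,0,0,0.136,255],[-0.035,-1,0,0,0,0.136,255],[-0.035,-1,0.2,0,0,0.136,255]]]'
python3 - <<'E'
from h import *
s,im,C=look("w7")
for r in rects(C,green(im),s["eef_pos"][2]+.003): print(r)
h=cv2.cvtColor(im,cv2.COLOR_BGR2HSV)
d=cv2.inRange(h,(0,0,0),(180,255,70))
for r in rects(C,d,.012,300,1):
    if 500<r[1]<700 and 50<r[2]<370 and r[4]<100: print(r)
print(s["eef_pos"],s["ee_rot"],"nest",togo(s,.611,.289,-1.632))
E
```

```text
t: 11.7
eef_pos: [0.6089, 0.2872, 0.0644]
ee_rot: [3.142, 0.0, -1.633]
force: [-0.0, -0.3, -0.7]
width: 0.0353
gripper_force: 15.0
(array([324., 246.]), 607, 281, 36.0, 36.6, -3.6)
(array([320.,  91.]), 605, 208, 22.6, 46.6, -3.6)
(array([322., 202.]), 608, 274, 16.3, 43.4, 86.4)
[0.6089 0.2872 0.0644] [ 3.1416  0.0002 -1.6331] nest [-0.024  -0.0242 -0.0022]
```

```bash

python3 -m handwheel '[[[-0.028,-0.013,0.1,0,0,0,255],[-0.028,-0.013,0.3,0,0,0,255],[-0.028,-0.013,0.55,0,0,0,255],[-0.028,-0.013,0.55,0,0,0,255]]]'
python3 -m handwheel '[[[0,0,0.03,0,0,0,255],[0,0,0.03,0,0,0,255],[0,0,0.03,0,0,0,110],[0,0,0.03,0,0,0,110],[0,0,0.03,0,0,0,110]]]'
python3 -m handwheel '[[[0,0,-0.5,0,0,0,110],[0,0,-1,0,0,0,90],[0,0,-1,0,0,0,90]]]'
python3 - <<'E'
from h import *
s,im,C=look("w8")
for r in rects(C,green(im),.02): print(r)
print(s["eef_pos"],"small",togo(s,.4275,.0925,-1.628))
E
```

```text
t: 12.25
eef_pos: [0.6093, 0.289, 0.0194]
ee_rot: [3.14, -0.002, -1.633]
force: [-1.1, 0.2, -0.6]
width: 0.0356
gripper_force: 15.0
t: 12.88
eef_pos: [0.6105, 0.2895, 0.019]
ee_rot: [-3.141, 0.0, -1.633]
force: [-0.5, 0.2, -0.3]
width: 0.0497
gripper_force: 0.0
t: 13.25
eef_pos: [0.6124, 0.2908, 0.103]
ee_rot: [-3.136, 0.004, -1.632]
force: [-0.8, -0.5, -0.8]
width: 0.056
gripper_force: 0.0
(array([328., 206.]), 609, 291, 35.4, 48.7, -3.5)
(array([324.,  90.]), 605, 207, 29.3, 60.8, -3.6)
[0.6124 0.2908 0.103 ] small [ 2.6165  2.155  -0.0085]
```

Two are in. Next is the small board.

```bash

python3 -m handwheel '[[[0.4,0.5,0,0,0,0,90],[0.9,0.9,0,0,0,0,90]]]' >/dev/null
python3 -m handwheel '[[[0.4,0.5,0,0,0,0,90],[0.9,0.9,0,0,0,0,90]]]' >/dev/null
python3 -m handwheel '[[[0.5,0.35,0,0,0,0,90],[0.9,0.35,0,0,0,0,90],[0.9,0.35,0,0,0,0,90],[0.9,0.35,0,0,0,0,90]]]' 
python3 - <<'E'
from h import *
s,im,C=look("w9")
for r in rects(C,green(im),.004): print(r)
print(s["eef_pos"],s["ee_rot"])
E
```

```text
t: 14.3
eef_pos: [0.4254, 0.0845, 0.0985]
ee_rot: [3.141, -0.0, -1.633]
force: [0.1, 0.7, -0.6]
width: 0.0567
gripper_force: 0.0
(array([324., 212.]), 425, 94, 25.9, 45.8, -3.6)
[0.4254 0.0845 0.0985] [ 3.1413 -0.0002 -1.6334]
```

```bash
python3 - <<'E'
from h import *
C=cam("side");print(ray(C,[(370,270),(371,264),(378,284),(346,236),(327,283),(318,289)],.003))
E
```

```text
[[0.3729 0.0551 0.003 ]
 [0.3821 0.0412 0.003 ]
 [0.336  0.0686 0.003 ]
 [0.4797 0.0272 0.003 ]
 [0.4177 0.153  0.003 ]
 [0.4208 0.1783 0.003 ]]
```

```bash

python3 -m handwheel '[[[-0.113,0,0.4,0,0,0,110],[-0.113,0,0.8,0,0,0,110],[-0.113,0,0.8,0,0,0,110]]]' >/dev/null
python3 -m handwheel '[[[0,0,0.3,0,0,0,110],[0,0,0.42,0,0,0,110],[0,0,0.42,0,0,0,110]]]'
python3 -m handwheel '[[[0,0,0,0,0,0,255],[0,0,0,0,0,0,255],[0,0,0,0,0,0,255],[0,0,0,0,0,0,255]]]'
python3 -m handwheel '[[[0,0,-0.5,0,0,0,255],[0,0,-1,0,0,0,255],[0,0,-1,0,0,0,255],[0,0,-1,0,0,0,255]]]'
python3 - <<'E'
from h import *
s,im,C=look("w10")
for r in rects(C,green(im),s["eef_pos"][2]+.003): print(r)
print(s["eef_pos"],s["ee_rot"],"nest",togo(s,.6015,.123,-1.632))
E
```

```text
t: 15.1
eef_pos: [0.4261, 0.0937, 0.0014]
ee_rot: [3.141, -0.0, -1.632]
force: [-0.4, 0.7, 0.6]
width: 0.0498
gripper_force: 0.0
t: 15.6
eef_pos: [0.4261, 0.0937, 0.0016]
ee_rot: [-3.141, 0.0, -1.633]
force: [-1.0, -0.4, 5.5]
width: 0.025
gripper_force: 15.0
t: 16.1
eef_pos: [0.4256, 0.0934, 0.081]
ee_rot: [3.142, 0.0, -1.633]
force: [-0.4, 0.6, 0.8]
width: 0.0252
gripper_force: 15.0
(array([102., 344.]), 549, 137, 17.1, 21.9, 86.4)
(array([324., 247.]), 424, 88, 26.0, 36.1, -3.6)
[0.4256 0.0934 0.081 ] [ 3.1416  0.0004 -1.6331] nest [-0.5059 -2.1714 -0.0023]
```

```bash

python3 -m handwheel '[[[-0.1,-0.6,0,0,0,0,255],[-0.25,-1,0,0,0,0,255]]]' >/dev/null
python3 -m handwheel '[[[-0.1,-0.6,0,0,0,0,255],[-0.25,-1,0,0,0,0,255]]]' >/dev/null
python3 -m handwheel '[[[-0.01,-0.165,0,0,0,0,255],[-0.01,-0.165,0,0,0,0,255],[-0.01,-0.165,0.2,0,0,0,255],[-0.01,-0.165,0.2,0,0,0,255]]]'
python3 - <<'E'
from h import *
s,im,C=look("w11")
for r in rects(C,green(im),s["eef_pos"][2]+.003): print(r)
h=cv2.cvtColor(im,cv2.COLOR_BGR2HSV)
d=cv2.inRange(h,(0,0,0),(180,255,70))
for r in rects(C,d,.012,100,1):
    if 550<r[1]<650 and 50<r[2]<370 and r[4]<100: print(r)
print(s["eef_pos"],s["ee_rot"],"nest",togo(s,.6013,.1233,-1.632))
E
```

```text
t: 17.15
eef_pos: [0.5992, 0.1229, 0.0635]
ee_rot: [3.139, -0.001, -1.633]
force: [0.4, 1.0, -0.3]
width: 0.0258
gripper_force: 15.0
(array([320., 328.]), 602, 164, 19.8, 22.5, 86.2)
(array([324., 247.]), 597, 118, 25.7, 35.5, -3.7)
(array([324., 258.]), 600, 150, 16.6, 17.2, 86.3)
(array([324., 272.]), 600, 153, 34.0, 82.6, 86.8)
[0.5992 0.1229 0.0635] [ 3.1386 -0.0013 -1.633 ] nest [-0.007 -0.026 -0.002]
```

```bash

python3 -m handwheel '[[[-0.007,-0.012,0.1,0,0,0,255],[-0.007,-0.012,0.3,0,0,0,255],[-0.007,-0.012,0.52,0,0,0,255],[-0.007,-0.012,0.52,0,0,0,255]]]'
python3 -m handwheel '[[[0,0,0.03,0,0,0,255],[0,0,0.03,0,0,0,255],[0,0,0.03,0,0,0,140],[0,0,0.03,0,0,0,140],[0,0,0.03,0,0,0,140]]]'
python3 -m handwheel '[[[0,0,-0.5,0,0,0,140],[0,0,-1,0,0,0,90],[0,0,-1,0,0,0,90],[0,0,-1,0,0,0,90]]]'
python3 - <<'E'
from h import *
s,im,C=look("w12")
for r in rects(C,green(im),.02): print(r)
C=cam("side");im=cams.grab_frame("side");cv2.imwrite("pics/side1.png",im)
for r in rects(C,green(im),.02): print("side",r)
print(s["eef_pos"])
E
```

```text
t: 17.7
eef_pos: [0.6008, 0.1233, 0.0212]
ee_rot: [3.138, -0.002, -1.633]
force: [-0.2, 0.5, -0.4]
width: 0.0252
gripper_force: 15.0
t: 18.32
eef_pos: [0.6024, 0.1241, 0.0215]
ee_rot: [-3.141, 0.0, -1.633]
force: [-0.6, -0.3, -0.3]
width: 0.0389
gripper_force: 0.0
t: 18.82
eef_pos: [0.602, 0.124, 0.1012]
ee_rot: [-3.142, 0.0, -1.633]
force: [-0.5, -0.5, -0.1]
width: 0.056
gripper_force: 0.0
(array([334., 324.]), 600, 227, 15.8, 22.5, -2.8)
(array([312., 316.]), 616, 218, 7.5, 7.7, -4.0)
(array([325., 274.]), 604, 181, 9.8, 28.7, 86.4)
(array([323., 201.]), 601, 124, 25.2, 45.7, -4.5)
side (array([228., 261.]), 611, 290, 35.9, 49.1, -1.1)
side (array([258., 242.]), 607, 207, 30.3, 61.7, -4.1)
side (array([285., 224.]), 603, 124, 26.2, 44.2, -4.5)
side (array([418., 195.]), 438, -215, 32.2, 71.3, 4.8)
[0.602  0.124  0.1012]
```

View pics/w12.png

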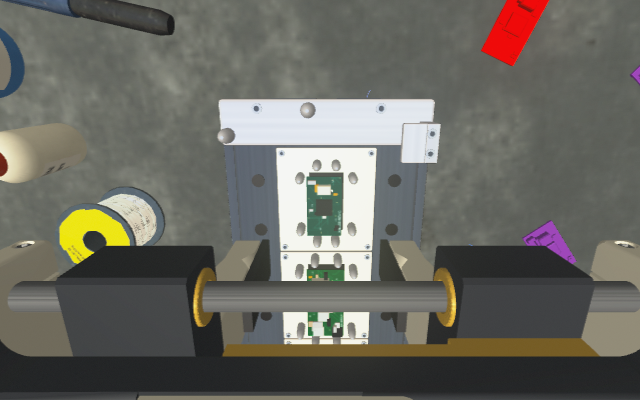

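All three boards sit in their nests (small at (325,204), long at (325,300)). The rail's stop pins are at (308,110) and (226,135), and the hook is around (420,143). I'll use these to fix the pallet's pose.

```bash
python3 - <<'E'
from h import *
s=arm.get_state();C=cam("wrist",s)
pins=ray(C,[(308,110),(226,135)],.044);lip=ray(C,[(402,123),(402,162)],.053);rail=ray(C,[(220,100),(433,99)],.034)
print(pins,lip,rail)
y=np.radians(-3.5);R=np.array([[np.cos(y),-np.sin(y)],[np.sin(y),np.cos(y)]])
loc=[(12,-153),(65,-137),(-46,-122-24),(-46,-122)]
for p,l in zip(np.r_[pins,lip],loc): print("origin est",p[:2]*1000-R@np.array(l))
# other views: frame in side
cv2.imwrite("pics/sf.png",cv2.resize(cv2.imread("pics/side1.png")[115:200,310:430],None,fx=6,fy=6,interpolation=cv2.INTER_CUBIC))
E
```

```text
[[0.6056 0.0529 0.044 ]
 [0.6579 0.0648 0.044 ]] [[0.5501 0.0636 0.053 ]
 [0.55   0.0871 0.053 ]] [[0.6614 0.0436 0.034 ]
 [0.5262 0.0515 0.034 ]]
origin est [602.9598 206.3843]
origin est [601.4247 205.4874]
origin est [604.8962 206.5423]
origin est [603.3576 206.0364]
```

```bash

python3 -m handwheel '[[[0.3,0,-0.5,0,0,0,0],[0.8,0,-1,0,0,0,0]]]' >/dev/null
python3 -m handwheel '[[[0.6,-0.1,-0.4,0,0,0,0],[1,-0.25,-0.87,0,0,0,0]]]' >/dev/null
python3 -m handwheel '[[[0.6,-0.1,0,0,0,0,0],[1,-0.2,0,0,0,0,0]]]' >/dev/null
python3 -m handwheel '[[[0.6,0,0,0,0,0,0],[0.87,0,0,0,0,0,0],[0.87,0,0,0,0,0,0],[0.87,0,0,0,0,0,0],[0.87,0,0,0,0,0,0]]]'
python3 - <<'E'
from h import *
s,im,C=look("w13");print(s["eef_pos"],s["ee_rot"])
E
```

```text
t: 20.3
eef_pos: [0.6202, -0.1702, 0.2507]
ee_rot: [3.141, 0.0, -1.632]
force: [0.2, -0.5, 0.3]
width: 0.0875
gripper_force: 0.0
[ 0.6202 -0.1702  0.2507] [ 3.1414  0.0001 -1.6316]
```

View pics/w13.png

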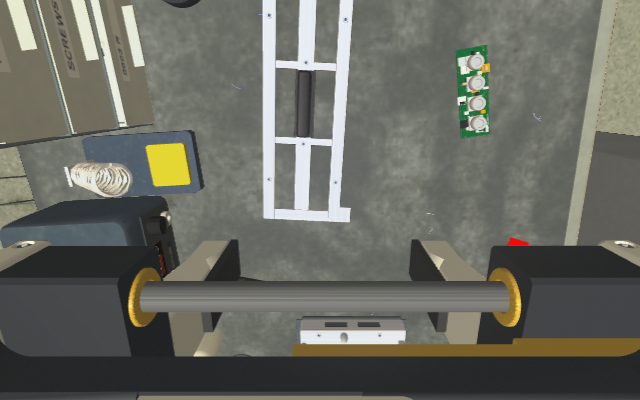

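The frame lies at columns 264–350, with its +y end at row 220, a tongue at (343,215) and the block at (305,103).

```bash
python3 - <<'E'
from h import *
s=arm.get_state();C=cam("wrist",s);im=cv2.imread("pics/w13.png")
g=cv2.cvtColor(im,cv2.COLOR_BGR2GRAY)
m=np.zeros_like(g);m[60:145,285:325]=(g[60:145,285:325]<62)*255
for z in(.03,): 
    for r in rects(C,m,z,100,3): print("block",r)
w=np.zeros_like(g);w[0:228,255:362]=(g[0:228,255:362]>165)*255
w=cv2.morphologyEx(w,cv2.MORPH_OPEN,np.ones((3,3)))
far=[];near=[]
for r in range(10,200,5):
    c=np.flatnonzero(w[r]);far.append((c[0],r));near.append((c[-1]+1,r))
F=ray(C,far,.005)[:,:2];N=ray(C,near,.005)[:,:2]
for P,n in((F,"far"),(N,"near")):
    k=np.polyfit(P[:,1],P[:,0],1);print(n,"x=%.4f+%.4f*y"%(k[1],k[0]),"yaw",-np.degrees(np.arctan(k[0])))
cols=np.arange(272,345,6);end=[(c,np.flatnonzero(w[:,c])[-1]+1) for c in cols]
E=ray(C,end,.005)[:,:2];k=np.polyfit(E[:,0],E[:,1],1);print("end y=%.4f+%.4f*x"%(k[1],k[0]),np.degrees(np.arctan(k[0])))
t=[(np.flatnonzero(w[r])[-1]+1,r) for r in range(209,220,2)];print("tongue tip",ray(C,t,.005)[:,:2].mean(0))
E
```

```text
block (array([303., 100.]), 637, -242, 14.8, 68.0, -7.1)
far x=0.7120+0.1108*y yaw -6.321673893986694
near x=0.6160+0.1127*y yaw -6.432484559340003
end y=-0.0272+-0.1120*x -6.38861132147134
tongue tip [ 0.59   -0.1047]
```

```bash

python3 -m handwheel '[[[0.5,-0.15,0.4,0,0,0.1,172],[0.88,-0.277,1,0,0,0.1,172]]]' 45 >/dev/null
python3 -m handwheel '[[[0,0,0.6,0,0,0,172],[0,0,1,0,0,0,172],[0,0,1,0,0,0,172],[0,0,1,0,0,0,172]]]'
python3 - <<'E'
from h import *
s,im,C=look("w14");print(s["eef_pos"],s["ee_rot"])
print(proj(C,[(.638,-.242,.03)]), "to go",togo(s,.638,-.242,-1.6825))
E
```

```text
t: 21.1
eef_pos: [0.639, -0.2426, 0.0925]
ee_rot: [-3.14, -0.001, -1.682]
force: [0.3, 0.6, 0.1]
width: 0.0332
gripper_force: 0.0
[ 0.639  -0.2426  0.0925] [-3.1396 -0.0006 -1.6816]
[[323.8712 215.876 ]] to go [-0.0067  0.0133  0.0018]
```

View pics/w14.png

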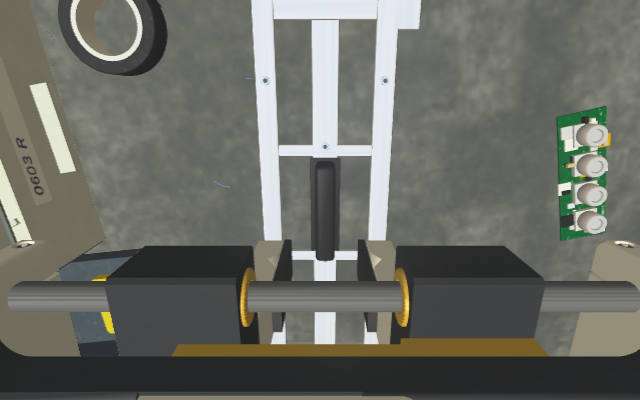

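The gripper is centred on the block (column 325). I'll go down and grip it.

```bash

python3 -m handwheel '[[[0,0,0.5,0,0,0,172],[0,0,0.8,0,0,0,172]]]' >/dev/null
python3 -m handwheel '[[[0,0,0.15,0,0,0,172],[0,0,0.285,0,0,0,172],[0,0,0.285,0,0,0,172]]]'
python3 -m handwheel '[[[0,0,0,0,0,0,255],[0,0,0,0,0,0,255],[0,0,0,0,0,0,255],[0,0,0,0,0,0,255]]]'
python3 -m handwheel '[[[0,0,-0.3,0,0,0,255],[0,0,-0.6,0,0,0,255],[0,0,-1,0,0,0,255],[0,0,-1,0,0,0,255]]]'
```

```text
t: 21.78
eef_pos: [0.638, -0.2428, 0.0042]
ee_rot: [-3.141, -0.0, -1.683]
force: [0.8, -0.3, 0.1]
width: 0.0284
gripper_force: 0.0
t: 22.28
eef_pos: [0.6388, -0.2431, 0.0053]
ee_rot: [-3.14, -0.0, -1.682]
force: [0.0, -1.2, 5.3]
width: 0.0134
gripper_force: 48.2
t: 22.78
eef_pos: [0.6391, -0.243, 0.0862]
ee_rot: [-3.138, -0.0, -1.683]
force: [0.5, -0.4, -4.3]
width: 0.0137
gripper_force: 47.8
```

```bash

python3 -m handwheel '[[[-0.3,0.05,-0.5,0,0,0,255],[-0.9,0.13,-1,0,0,0,255]]]' >/dev/null
python3 -m handwheel '[[[-0.5,0.06,0,0,0,0,255],[-0.95,0.13,0,0,0,0,255]]]' >/dev/null
python3 -m handwheel '[[[-0.5,0.06,0,0,0,0,255],[-0.95,0.13,0,0,0,0,255]]]' >/dev/null
python3 -m handwheel '[[[-0.5,0.06,0,0,0,0,255],[-0.95,0.13,0,0,0,0,255]]]' >/dev/null
python3 -m handwheel '[[[-0.5,0.06,0,0,0,0,255],[-0.95,0.13,0,0,0,0,255]]]'
python3 -m handwheel '[[[-0.4,0.06,0,0,0,-0.1,255],[-0.83,0.125,0,0,0,-0.1,255],[-0.83,0.125,0,0,0,-0.1,255],[-0.83,0.125,0,0,0,-0.1,255]]]'
python3 -m handwheel '[[[0,0,0,0.2,0,0,255],[0,0,0,0.4,0,0,255],[0,0,0,0.56,0,0,255],[0,0,0,0.56,0,0,255],[0,0,0,0.56,0,0,255]]]'
python3 - <<'E'
from h import *
s,im,C=look("w15")
for n in("scene","side"): cv2.imwrite(f"pics/{n}2.png",cams.grab_frame(n))
a=cv2.imread("pics/side2.png")[90:340,130:400]; b=im
cv2.imwrite("pics/m15.png",cv2.resize(np.hstack([cv2.resize(a,(432,400)),b[:, 100:540]]),(800,367)))
E
```

```text
t: 24.02
eef_pos: [0.6269, 0.1375, 0.1616]
ee_rot: [3.139, -0.001, -1.683]
force: [0.5, 0.1, -3.9]
width: 0.0138
gripper_force: 47.8
t: 24.52
eef_pos: [0.6247, 0.203, 0.1621]
ee_rot: [3.139, -0.001, -1.633]
force: [0.2, 0.6, -5.1]
width: 0.0141
gripper_force: 47.8
t: 25.15
eef_pos: [0.626, 0.203, 0.1641]
ee_rot: [-2.862, 0.0, -1.634]
force: [1.2, -0.1, -4.5]
width: 0.0137
gripper_force: 47.8
```

View pics/m15.png

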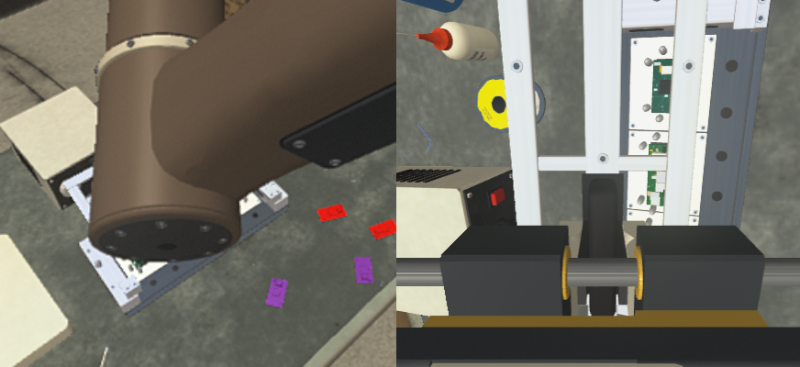

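The side view is blocked by the arm. The wrist view shows the frame tilted with its far side up over the pallet. Descending to the position just before insertion.

```bash

python3 -m handwheel '[[[0,0.1,0.35,0,0,0,255],[0,0.2,0.7,0,0,0,255],[0,0.24,0.84,0,0,0,255],[0,0.24,0.84,0,0,0,255]]]'
python3 -m handwheel '[[[0,0.05,0.18,0,0,0,255],[0,0.086,0.3,0,0,0,255],[0,0.086,0.3,0,0,0,255],[0,0.086,0.3,0,0,0,255]]]'
python3 - <<'E'
from h import *
s,im,C=look("w16");print(s["eef_pos"],s["ee_rot"],s["force"])
sc=cams.grab_frame("scene");cv2.imwrite("pics/sc16.png",sc)
cv2.imwrite("pics/m16.png",np.hstack([cv2.resize(sc[120:230,240:370],(400,340)),cv2.resize(im[:250,150:550],(400,250)) if 0 else cv2.copyMakeBorder(cv2.resize(im[:250,150:550],(400,250)),0,90,0,0,cv2.BORDER_CONSTANT)]))
E
```

```text
t: 25.8
eef_pos: [0.6259, 0.2031, 0.0933]
ee_rot: [-2.863, -0.001, -1.633]
force: [-0.4, -0.3, -4.8]
width: 0.0137
gripper_force: 47.8
t: 26.3
eef_pos: [0.6263, 0.2037, 0.0697]
ee_rot: [-2.861, 0.001, -1.633]
force: [-0.1, 0.9, -4.1]
width: 0.0139
gripper_force: 47.8
[0.6263 0.2037 0.0697] [-2.8607  0.0005 -1.6327] [-0.1068  0.9406 -4.1284]
```

View pics/m16.png

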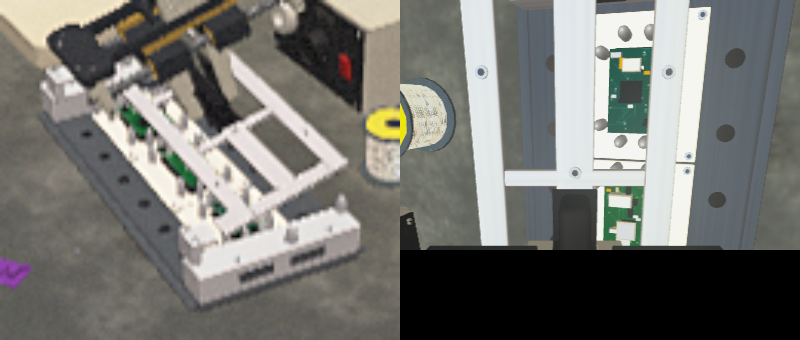

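The scene view shows the tilted frame over the pallet, with its tongue beside the hook at crop (225,222) and the far low-y corner at about (353,172) full-frame. I'll check that corner against my estimate.

```bash
cat >> h.py <<'E'
def framept(s,L,yo=-.001,zo=.0053):
    """frame-local points -> world, from TCP pose"""
    R=Rn.from_euler("xyz",s["ee_rot"]).as_matrix()
    A=np.c_[-R[:,1],-R[:,0],-R[:,2]]   # frame x,y,z axes in world
    return s["eef_pos"]+(A@(np.atleast_2d(L)-[.062,yo,zo]).T).T
def pal(X,o=(.6043,.2062),yaw=-.0611):
    X=np.atleast_2d(X);c,n=np.cos(yaw),np.sin(yaw);d=X[:,:2]-o
    return np.c_[d@np.array([[c,-n],[n,c]]),X[:,2]]
E
python3 - <<'E'
from h import *
s=arm.get_state();L=[(0,0,0),(.110,-.142,.005),(0,-.132,.005)]
W=framept(s,L);print("pallet coords",pal(W)*1000,"scene px",proj(cam("scene"),W))
E
```

```text
pallet coords [[ -36.046     0.039    47.4858]
 [  68.146  -142.0676   82.6815]
 [ -37.5321 -131.9637   52.1848]] scene px [[287.1857 166.6933]
 [352.5673 171.159 ]
 [310.5882 192.4761]]
```

```bash

python3 -m handwheel '[[[0,0.038,0.132,0,0,0,255],[0,0.038,0.132,0,0,0,255],[0,0.038,0.132,0,0,0,255]]]'
python3 -m handwheel '[[[0,0.06,-0.017,0,0,0,255],[0,0.12,-0.034,0,0,0,255],[0,0.18,-0.051,0,0,0,255],[0,0.24,-0.068,0,0,0,255],[0,0.24,-0.068,0,0,0,255]]]'
python3 - <<'E'
from h import *
s=arm.get_state();print("tip",pal(framept(s,[(0,0,0)]))*1000)
sc=cams.grab_frame("scene");cv2.imwrite("pics/sc17.png",sc)
cv2.imwrite("pics/m17.png",cv2.resize(sc[120:230,240:370],(780,600),interpolation=cv2.INTER_CUBIC))
E
```

```text
t: 26.78
eef_pos: [0.6257, 0.2033, 0.0577]
ee_rot: [-2.862, -0.0, -1.633]
force: [0.3, 0.2, -3.8]
width: 0.0137
gripper_force: 47.8
t: 27.4
eef_pos: [0.6056, 0.2048, 0.0581]
ee_rot: [-2.861, 0.0, -1.632]
force: [-0.3, 0.1, -4.8]
width: 0.0136
gripper_force: 47.8
tip [[-56.6966  -0.2649  35.8921]]
```

View pics/m17.png

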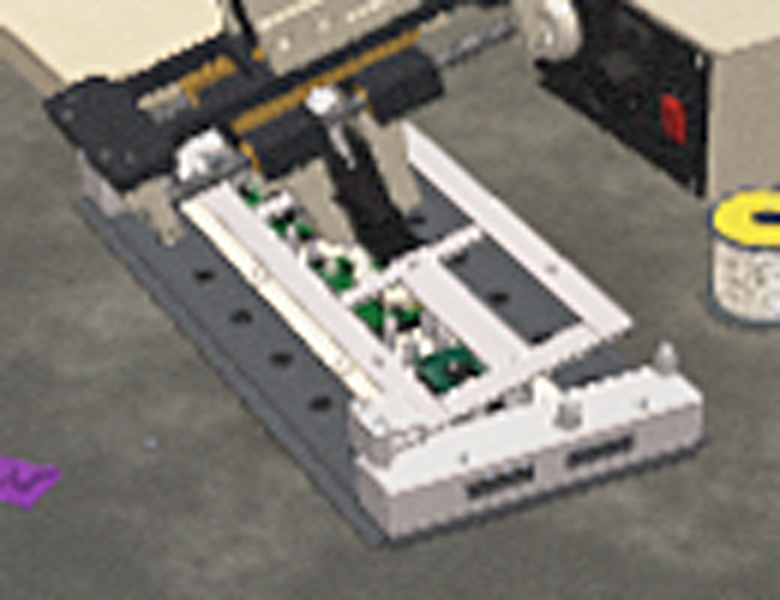

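The tongues are under the hooks (crop (380,440)) and there is no contact force. Pivoting down.

```bash

python3 -m handwheel '[[[0,0,0.06,-0.14,0,0,255],[0,0,0.12,-0.28,0,0,255],[0,0.007,0.177,-0.42,0,0,255],[0,0.007,0.177,-0.42,0,0,255]]]'
python3 - <<'E'
from h import *
s=arm.get_state();W=pal(framept(s,[(0,0,0),(.110,-.142,0),(.110,.142,0)]))*1000;print(W,s["force"],s["moment"])
E
```

```text
t: 27.95
eef_pos: [0.6107, 0.2049, 0.0437]
ee_rot: [-3.071, 0.001, -1.634]
force: [-0.4, -0.4, -3.7]
width: 0.0137
gripper_force: 48.4
[[ -54.9906    0.2318   34.103 ]
 [  54.3975 -142.036    41.7259]
 [  55.0766  141.9631   41.9418]] [-0.3607 -0.4199 -3.7449] [-0.0039  0.414  -0.0536]
```

```bash

python3 -m handwheel '[[[0,0,0.026,-0.07,0,0,255],[0,0,0.05,-0.141,0,0,255],[0,0,0.05,-0.141,0,0,255]]]'
python3 - <<'E'
from h import *
s=arm.get_state();W=pal(framept(s,[(0,0,0),(.110,-.142,0),(.110,.142,0)]))*1000;print(W,s["force"],s["moment"])
E
```

```text
t: 28.32
eef_pos: [0.6097, 0.2041, 0.0398]
ee_rot: [-3.141, -0.001, -1.634]
force: [0.4, 1.2, -3.3]
width: 0.0137
gripper_force: 48.4
[[ -56.5179   -0.6366   34.4884]
 [  53.234  -142.8284   34.6166]
 [  53.7298  141.1712   34.4656]] [ 0.3875  1.1542 -3.334 ] [0.0264 0.0942 0.0179]
```

```bash

python3 -m handwheel '[[[0,0,0.008,0,0,0,255],[0,0,0.008,0,0,0,255],[0,0,0.008,0,0,0,172],[0,0,0.008,0,0,0,172],[0,0,0.008,0,0,0,172]]]'
python3 -m handwheel '[[[0,0,-0.3,0,0,0,172],[0,0,-1,0,0,0,172]]]' >/dev/null
python3 -m handwheel '[[[0.3,0,-0.6,0,0,0,172],[0.8,0,-1,0,0,0,172]]]' >/dev/null
python3 -m handwheel '[[[0.6,0.2,0,0,0,0,172],[1,0.3,0,0,0,0,172]]]' >/dev/null
python3 -m handwheel '[[[0.6,0.2,0,0,0,0,172],[1,0.3,0,0,0,0,172]]]' >/dev/null
python3 -m handwheel '[[[0.6,0.2,0,0,0,0,172],[1,0.3,0,0,0,0,172],[1,0.3,0,0,0,0,172]]]'
python3 - <<'E'
from h import *
a=cams.grab_frame("scene");b=cams.grab_frame("side");cv2.imwrite("pics/sc18.png",a);cv2.imwrite("pics/si18.png",b)
cv2.imwrite("pics/m18.png",np.hstack([cv2.resize(a[120:230,240:370],(400,340),interpolation=cv2.INTER_CUBIC),cv2.resize(b[170:320,160:340],(400,340),interpolation=cv2.INTER_CUBIC)]))
for n,i in(("scene",a),("side",b)):
    for r in rects(cam(n),green(i),.004): 
        if r[1]<480: print(n,r)
E
```

```text
t: 28.95
eef_pos: [0.6098, 0.2047, 0.04]
ee_rot: [-3.141, 0.0, -1.633]
force: [-0.9, -0.7, -0.1]
width: 0.0285
gripper_force: 0.0
t: 30.32
eef_pos: [0.5181, -0.0963, 0.1999]
ee_rot: [-3.141, 0.0, -1.635]
force: [0.4, -0.1, -0.5]
width: 0.0285
gripper_force: 0.0
scene (array([347., 327.]), 441, -245, 33.4, 99.4, 11.8)
side (array([418., 195.]), 445, -229, 32.8, 72.3, 4.8)
```

View pics/m18.png

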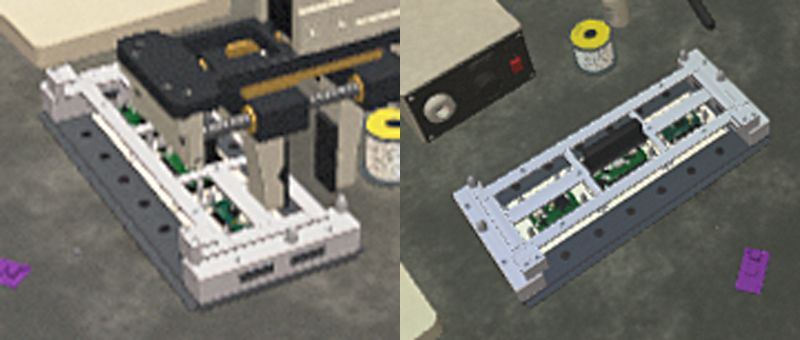

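The side view shows the frame lying flat on both rails, under the hooks and inside the stop pins. The three boards are beneath it, and the caps board hasn't moved.

```bash
python3 -c "
from station import arm
print(arm.job_done())"
```

```text
the job is handed in; nothing more can be done
None
```

All three boards are in their matching nests, the frame is closed flat under the hooks and inside the stop pins, the long capacitor board and the flux bottle were not touched, and the job was handed in at about 30 s; no verdict came back.

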